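# Rock the culture flask and shut the cultures in the bench incubator

### The arm

A 6-joint arm with a two-finger parallel gripper is mounted at the origin on the work surface. World frame = base frame: x ahead of the robot, y to its left, z up, the work surface at z = 0. Lengths are in m, angles in rad, forces in N, time in s.
With the tool pointing down it reaches from about 0.3 to 1 m from the base axis. Payload 5.1 kg.
Tool frame: the origin (TCP) lies between the finger pads; the fingertips stand 25 mm ahead of it and the grasp point (between the pads) lies 6 mm ahead of it; z points along the fingers, y is the line along which they close (so a half turn about z gives the same grasp; the last joint's range is limited). The gripper opens to 95 mm and grips with 3 to 60 N. Pads are 20 mm wide; open, the fingers measure 119 mm over their backs; the gripper's body (75 mm by 180 mm) begins 59 mm behind the grasp point.
Start: joints at [1.139, 0.124, 1.65, -0, 1.367, -0.083], TCP at [0.222, 0.611, 0.24] pointing down, gripper open.
Joint ranges: [-2.61, 2.61], [-1.02, 2.33], [0.03, 2.71], [-1.35, 4.49], [0.32, 2.68], [-2.91, 2.91]. Speed limits (rad/s): [2.57, 2.57, 3.14, 3.14, 3.14, 3.14].

### API

Orientations are given as a unit quaternion [w, x, y, z].
In Python, from workcell import ctrl gives the robot as it stands.
- The arm moves only by the tool send_rows, never from a script. Its argument "rows" is a list of rows, each a list of 4 numbers: the shift along the world's x, y, z in cm, then the turn about the world's z in rad. In form: [[tx, ty, tz, roll], ...]. A call has 1 to 8 rows; each row shifts and turns the commanded pose from where the row before left it; what a row does not reach is not made up. A row lasts 1/10 s, in which the tool goes at most 50 mm and 8.59 degrees, less where a joint would pass 70% of its speed; a pose out of reach is approached as far as the arm can. A call with a gripper value outside its range is refused whole. "grip" is the finger opening in cm, from 0 to 9.51, set as the call begins (left out, the last holds). The fingers move at their own pace and stop on an object; "newtons" is the grip in N (left out, the last holds). Time passes only in rows, so rows that do not move let the fingers close. It gives the time, the measured TCP pose, the force, the opening and the grip force at its end, in the units of the state.
- ctrl.sense(): the state, without advancing time (a new reading comes with each control period).
- ctrl.camera(name): name is "scene" or "top" or "wrist"; returns the picture (480x640x3 uint8, red, green, blue); there is no depth.
- ctrl.calibration(name): a dict with "fovy" (degrees; the focal length in pixels is half the picture's height over the tangent of half this angle, whatever the lens; pixels are square), "cx", "cy" (the principal point, pixels), "cam_to_world" (4x4, takes a point from camera to world coordinates); the wrist camera has in their place "tool_from_camera" (4x4, takes a point from camera to tool coordinates, whose origin is the TCP and whose axes are the flange's). Camera axes: x right, y down, z forward; pixel columns grow to the right and rows downward; lengths in m; the calibration is good to about 2 mm. A picture is of the moment at which its call begins: read the wrist's pose just before it. calibration takes no time and is no camera call.
- ctrl.job_done(): hands the job in; it is judged then, once.
Trained networks look in the newest picture that a camera, given by its name, has taken for a name from the list of things; names that differ only in an ending like _2 or _b are one class to them, and where a whole thing is asked for, a point or a joint stands for the part that bears it (a point fixed in the world has none). Each returns a list of dicts, best first, with "confidence" (0 to 1); they miss things now and then, are a little off and sometimes report something else, mostly with a low value. They report only what shows in the picture. A call takes as long as a camera call. They do not tell look-alikes from the thing itself.
- ctrl.cut_out(camera, query): "mask" (480x640 bool, what is visible of it) and "location" ([column, row] in pixels, amid what is visible of it).
The state is a dict: "time": time; "joint_pos": joint angles; "qvel": joint speeds; "joint_efforts": joint torques, N m; "eef_pos": TCP position; "tcp_rot": TCP orientation; "wrist_force": force on the tool from outside, world axes, zero at the start; "moment": the same for the moment, N m; "grip_width": opening from 0.0 (shut) to 1.0 (fully open); "gripper_force": force on a finger pad.
Only numpy, scipy, OpenCV 4.12 (cv2) and the standard library are available. Lean on these libraries where they do the work, as an engineer would, in place of code of your own. Each camera call takes 0.05 s, during which the arm holds its last target. There are 200 camera calls.

### The job

Put the cultures from the blue mat back into the open bench incubator: every dish that is there (two to four) and the flask, all lying flat and right way up on the chamber floor with nothing stacked. Before the flask goes in, rock it twice in the hand: each time tilt its cap end up to 30 degrees, hold that for two seconds, and bring it back level for a second; its cap must never dip below its other end. When all are in, push the door down shut until its latch snaps in, and leave everything else where it is.

Things in the scene. Friction and masses are not known exactly. Their poses are not given: they have to be found in the camera images.
- chamber (a point): centre of the chamber's flat dark floor, 75 mm above the bench, in a fixed white benchtop incubator. Frame: x along the long side of the chamber (away from the robot), y to the left, z up. The chamber is open at the top, 220 mm (x) by 190 mm (y), 45 mm deep below the deck around it. The machine is 320 mm (x) by 300 mm (y); deck margins: 30 mm in front, 80 rear, 50 left, 60 right
- hinge (a point): middle of the door's hinge line, on the deck (120 mm above the bench) at the chamber's left side, 115 mm to the left (+y) of and 45 mm above the chamber floor's centre; the line runs along x of this frame, which has the same axes as the chamber's; fixed
- door (a joint): opening of the door, rad: 0 shut flat on the deck, 1.57 upright, about 1.7 to 2 at the start (leaning out to the machine's left). A friction hinge (0.75 N m) holds it wherever it is left; push its outer face to swing it over and down. 0.06 rad before shut its lip meets the bolt; 10 to 15 N down near the free edge takes it past; 0 to 0.01 once latched
- door_edge (a point): middle of the free edge of the white door, half-way through its thickness, 222 mm from the hinge line. The door is a panel 250 mm along x, 5 to 222 mm from the hinge line, its faces 1 and 21 mm above the deck when shut, 0.55 kg; a steel strike lip 44 mm wide stands out 10 mm further here
- latch_case (a point): top centre of the dark latch case, a fixed block 50 mm (x) by 28 mm (y) by 30 mm high on the deck at the chamber's right, 137 mm from the chamber's centre; same axes as the chamber's
- bolt (a joint): sprung brass latch bolt in the dark latch case on the deck at the chamber's right, m: 0 fully out, up to 0.009 pushed in. Its bevel faces up: the lip of the closing door pushes it in 6 mm, then it springs out over the lip and holds the door
- flask_mid (a point): culture flask lying flat: clear rectangular body 62 mm long, 52 mm wide, 26 mm tall, then a tapered shoulder and a blue screw cap 25 mm in diameter, 100 mm over all, about 70 g. This point is the centre of the rectangular body, 13 mm above its underside; x along the flask towards the cap (cap's end 69 mm from this point, the other end 31 mm), y across its 52 mm width, z up through its top face
- dish1_mid (a point): covered round imaging dish, pale plastic with a pink spot on its cover, 40 mm in diameter, 13 mm tall, 20 g; this point is its centre, 6.5 mm above its underside, z up; None if this dish is not there today
- dish2_mid (a point): covered round imaging dish, pale plastic with a pink spot on its cover, 40 mm in diameter, 13 mm tall, 20 g; this point is its centre, 6.5 mm above its underside, z up; None if this dish is not there today
- dish3_mid (a point): covered round imaging dish, pale plastic with a pink spot on its cover, 40 mm in diameter, 13 mm tall, 20 g; this point is its centre, 6.5 mm above its underside, z up; None if this dish is not there today
- dish4_mid (a point): covered round imaging dish, pale plastic with a pink spot on its cover, 40 mm in diameter, 13 mm tall, 20 g; this point is its centre, 6.5 mm above its underside, z up; None if this dish is not there today
- mat: blue bench mat, fixed, 270 by 320 mm and 2 mm thick, on which the flask and dishes lie at the start; origin at the centre of its underside
- forceps: bystander: steel forceps 120 mm long (along y), 6 mm high, lying on the mat beside the flask; origin at their middle, underneath
- oil: bystander: amber dropper bottle, 34 mm in diameter, 85 mm tall, to the left of the incubator, near where its open door leans; origin under its centre
- tip_box: bystander: blue pipette tip box 125 by 88 by 67 mm, to the left of the incubator; origin under its centre
- slide_box: bystander: dark blue slide box 90 by 180 by 34 mm, beyond the mat; origin under its centre
- logger: bystander: small white temperature logger 34 by 60 by 18 mm standing on the incubator's rear deck; origin under its centre
There are look-alikes about, which are no part of the job. Of the things that look like the part that bears flask_mid, take the one that is nearest to the robot's base at the start.

How it is judged:
On the way, in this order (a step that is already met when the one before it is completed fails the run):
1. the flask is tilted, cap end up, 30 degrees (22 to 38) and held so (angle between flask_mid's own x axis and vertical between 0.907572 and 1.18682 rad and angle between flask_mid's own z axis and vertical below 0.698132 rad), for 1.2 s.
2. the flask is level again (within 7 degrees) (angle between flask_mid's own z axis and vertical below 0.122173 rad), for 0.4 s.
3. the flask is tilted a second time, cap end up, 30 degrees (22 to 38) and held so (all of step 1), for 1.2 s.
4. the flask is level again (within 7 degrees) (angle between flask_mid's own z axis and vertical below 0.122173 rad), for 0.4 s.
5. the flask and every dish present lie flat on the chamber floor (x of flask_mid in the frame of chamber between -0.09 and 0.09 m and y of flask_mid in the frame of chamber between -0.078 and 0.078 m and z of flask_mid in the frame of chamber between 0.008 and 0.018 m and angle between each of flask_mid, dish1_mid, dish2_mid, dish3_mid, dish4_mid's own z axis and vertical below 0.12 rad and x of dish1_mid in the frame of chamber between -0.095 and 0.095 m and y of dish1_mid in the frame of chamber between -0.08 and 0.08 m and z of dish1_mid in the frame of chamber between 0.002 and 0.0115 m and x of dish2_mid in the frame of chamber between -0.095 and 0.095 m and y of dish2_mid in the frame of chamber between -0.08 and 0.08 m and z of dish2_mid in the frame of chamber between 0.002 and 0.0115 m and x of dish3_mid in the frame of chamber between -0.095 and 0.095 m and y of dish3_mid in the frame of chamber between -0.08 and 0.08 m and z of dish3_mid in the frame of chamber between 0.002 and 0.0115 m and x of dish4_mid in the frame of chamber between -0.095 and 0.095 m and y of dish4_mid in the frame of chamber between -0.08 and 0.08 m and z of dish4_mid in the frame of chamber between 0.002 and 0.0115 m), for 0.3 s.
At the end, for the whole second after the job is handed in: The flask and every dish present lie flat (within 7 degrees), right way up and unstacked on the chamber floor; the door is shut (under 0.03 rad) with the bolt sprung out over its lip (under 1.5 mm in); all at rest and released (all of step 5 and value of joint door below 0.03 rad and value of joint bolt below 0.0015 m and linear speed of flask below 0.02 m/s); the robot touches nothing.
It fails at once if the flask's cap dips more than 20 degrees below level, or the flask is tipped or rolled beyond 60 degrees (angle between flask_mid's own x axis and vertical above 1.91986 rad or angle between flask_mid's own z axis and vertical above 1.0472 rad).
It fails at once if something else on the bench is moved by more than 30 mm (distance of any of forceps, oil, tip_box, slide_box, logger from where it was at the start of the episode above 0.03 m).
Of dish1, dish2, dish3, dish4 only 2 to 4 are there at a start; the rules pass over those that are not, and their reading is None.
At some moment in a run one of flask, dish1, dish2, dish3, dish4 may be knocked a few centimetres aside while the robot is not near it.
It also fails if it takes over 210 s, if anything falls off the work surface, if the arm or the gripper's body presses on something with over 40 N, if the wrist force passes 120 N, or if a joint passes its speed limit or range.

## Working session

There is one attempt and no reset: what is moved stays moved. The work goes in short steps, Python scripts to look and compute and a tool call to move; the robot and the scene stay as the last step left them, time stands still between calls to the robot, and variables do not carry over. Pictures are saved under pics/ and viewed, at most 14 in all, crops included, and the job is handed in when it is done.

Besides the shell and the picture viewer there is one more tool, called after "Emit:" as name(argument=value, ...) on one line, values as JSON. send_rows: Moves the arm, as the interface text tells. Its arguments: {"type":"object","properties":{"rows":{"type":"array"},"grip":{"type":"number"},"newtons":{"type":"number"}},"required":["rows"]}

```bash
ls; mkdir -p pics; cat > h.py <<'E'
import numpy as np,cv2
from workcell import ctrl
from scipy.spatial.transform import Rotation as R
def snap(cam,name=None):
    s=ctrl.sense(); im=ctrl.camera(cam)
    if name: cv2.imwrite(f'pics/{name}.png',im[:,:,::-1])
    c=ctrl.calibration(cam); f=240/np.tan(np.radians(c['fovy'])/2)
    if 'cam_to_world' in c: T=np.array(c['cam_to_world'])
    else:
        q=s['tcp_rot']; W=np.eye(4); W[:3,:3]=R.from_quat([q[1],q[2],q[3],q[0]]).as_matrix(); W[:3,3]=s['eef_pos']
        T=W@np.array(c['tool_from_camera'])
    return im,(f,c['cx'],c['cy'],T)
def ray(K,uv):
    f,cx,cy,T=K; uv=np.atleast_2d(np.array(uv,float))
    d=np.c_[(uv[:,0]-cx)/f,(uv[:,1]-cy)/f,np.ones(len(uv))]@T[:3,:3].T
    return T[:3,3],d
def at_z(K,uv,z):
    o,d=ray(K,uv); return o+d*((z-o[2])/d[:,2])[:,None]
def proj(K,P):
    f,cx,cy,T=K; p=(np.atleast_2d(P)-T[:3,3])@T[:3,:3]
    return np.c_[cx+f*p[:,0]/p[:,2],cy+f*p[:,1]/p[:,2]]
E
python3 - <<'E'
from h import *
np.set_printoptions(precision=3,suppress=True)
for cam in('scene','top'):
    im,K=snap(cam,cam+'0'); print(cam,K)
    for q,z in(('dish1_mid',.015),('flask_mid',.028),('forceps',.005),('mat',.002),('door',.2),('latch_case',.15),('logger',.138),('oil',.085),('tip_box',.067),('slide_box',.034)):
        for d in ctrl.cut_out(cam,q):
            m=np.argwhere(d['mask'])[:,::-1]
            print(q,round(d['confidence'],2),np.array(d['location']),len(m),m.min(0),m.max(0),at_z(K,d['location'],z)[0][:2])
E
```

```text
pics
scene (np.float64(576.9375085185064), 317.86900647893526, 235.07060454323687, array([[ 0.709,  0.461, -0.534,  1.284],
       [ 0.705, -0.453,  0.546, -0.728],
       [ 0.009, -0.764, -0.646,  0.988],
       [ 0.   ,  0.   ,  0.   ,  1.   ]]))
flask_mid 0.74 [139.2 407.5] 1269 [116 384] [159 430] [ 0.61  -0.517]
flask_mid 0.67 [253.8 292.6] 770 [233 276] [264 311] [ 0.531 -0.167]
forceps 0.57 [269.3 327.8] 317 [247 313] [294 339] [ 0.62  -0.199]
mat 0.89 [207.9 316.2] 10915 [128 253] [307 386] [ 0.495 -0.274]
door 0.62 [402.2 144.8] 7562 [352  89] [454 203] [0.53  0.352]
latch_case 0.8 [378.6 211.8] 23428 [276  89] [456 310] [0.632 0.143]
latch_case 0.29 [218.6 333.9] 237 [211 327] [228 343] [ 0.663 -0.354]
latch_case 0.19 [317.4 351.4] 3634 [272 314] [358 393] [ 0.821 -0.252]
logger 0.7 [387.7 253.6] 355 [373 242] [400 263] [0.733 0.055]
slide_box 0.7 [317.4 351.1] 3722 [272 314] [359 394] [ 0.756 -0.186]
top (np.float64(446.3072642219315), 313.27507747282965, 242.36999144597561, array([[ 0.018, -0.981,  0.196,  0.359],
       [-1.   , -0.017,  0.002, -0.031],
       [ 0.001, -
[... 223 characters left out ...]
7 244.3] 157 [350 237] [390 247] [ 0.61  -0.195]
mat 0.73 [391.6 285.4] 9353 [328 231] [447 338] [ 0.492 -0.254]
mat 0.46 [224.9 245.4] 18617 [141 182] [301 310] [0.6   0.229]
door 0.97 [164.7 245.1] 5577 [140 185] [195 301] [0.561 0.337]
latch_case 0.6 [223.5 246.9] 18575 [141 182] [302 310] [0.568 0.202]
logger 0.63 [279.  193.7] 269 [267 187] [289 199] [0.717 0.065]
oil 0.52 [392.2 302.2] 155 [386 294] [400 307] [ 0.439 -0.241]
oil 0.4 [224.  247.2] 18631 [141 182] [301 310] [0.58  0.214]
tip_box 0.72 [135.4 303.5] 1420 [119 277] [158 323] [0.424 0.448]
slide_box 0.6 [364.9 201.6] 2076 [333 181] [396 215] [ 0.731 -0.176]
slide_box 0.21 [361.1 277.2] 619 [347 257] [370 295] [ 0.51  -0.164]
```

View pics/scene0.png

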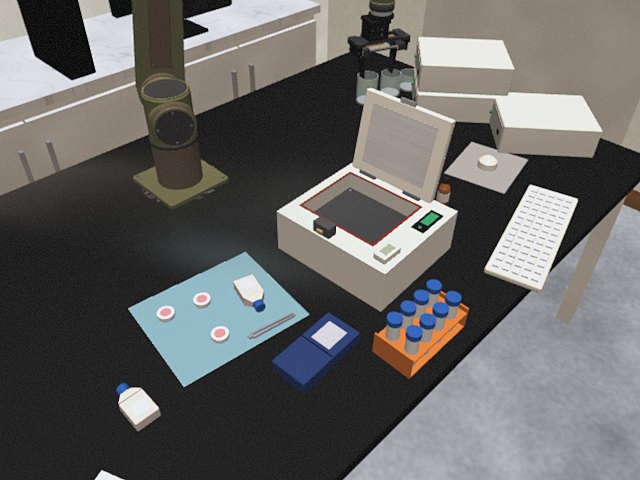

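View pics/top0.png

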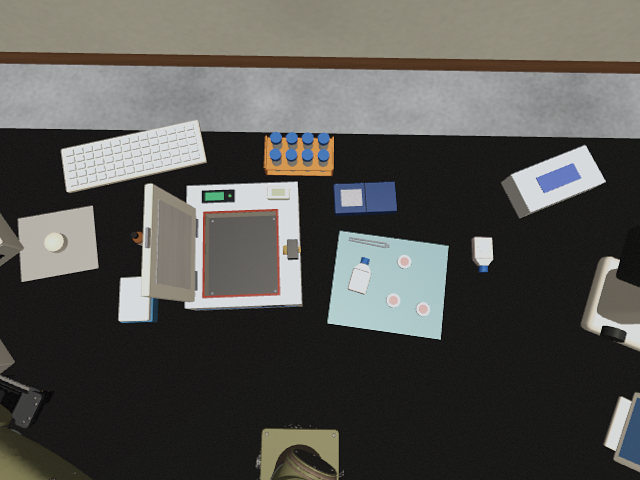

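The top view shows two flask look-alikes, at (360,277) on the mat and (484,254) off it. The on-mat one is nearer to the base (about 0.54 m against 0.77 m), so I choose it. There are three dishes on the mat, at (404,262), (393,300) and (423,309). The round thing at (53,242) is on another pad and not part of the job.

```bash
cat >> h.py <<'E'
def pink(im,K,z=.015,amin=15):
    hsv=cv2.cvtColor(im,cv2.COLOR_RGB2HSV); r,g,b=[im[:,:,i].astype(int) for i in range(3)]
    m=((r-g>25)&(r>150)&(b>90)&(abs(g-b)<45)).astype(np.uint8)
    n,l,s,c=cv2.connectedComponentsWithStats(m)
    return [(c[i].round(1),s[i,4],at_z(K,c[i],z)[0][:2].round(4)) for i in range(1,n) if s[i,4]>=amin]
def bluecap(im,K,z=.015,amin=15):
    r,g,b=[im[:,:,i].astype(int) for i in range(3)]
    m=((b-r>70)&(b-g>40)).astype(np.uint8)
    n,l,s,c=cv2.connectedComponentsWithStats(m)
    return [(c[i].round(1),s[i,4],at_z(K,c[i],z)[0][:2].round(4)) for i in range(1,n) if s[i,4]>=amin]
E
python3 - <<'E'
from h import *
np.set_printoptions(precision=3,suppress=True)
for cam in('scene','top'):
    im,K=snap(cam); print(cam,'pink')
    for p in pink(im,K): print(*p)
    print('blue')
    for p in bluecap(im,K): print(*p)
    r,g,b=[im[:,:,i].astype(int) for i in range(3)]
    m=((r-g>60)&(r-b>60)&(r<220)).astype(np.uint8)
    n,l,s,c=cv2.connectedComponentsWithStats(m,connectivity=8)
    for i in range(1,n):
        if s[i,4]>100:
            pts=np.argwhere(l==i)[:,::-1]; w=at_z(K,pts,.12)[:,:2]
            rc=cv2.minAreaRect(w.astype(np.float32)*1000); print('red',s[i],rc, cv2.boxPoints(rc).round(0).tolist())
    f=[d for d in ctrl.cut_out(cam,'flask_mid') if abs(at_z(K,d['location'],.02)[0][1])<.3][0]
    w=at_z(K,np.argwhere(f['mask'])[:,::-1],.02)[:,:2]; print('flask',w.mean(0),cv2.minAreaRect(w.astype(np.float32)*1000))
    d=ctrl.cut_out(cam,'door')
    if cam=='top':cv2.imwrite('pics/cropA.png',cv2.resize(im[225:345,320:460,::-1],None,fx=5,fy=5,interpolation=2))
E
```

```text
scene pink
[201.4 298.1] 62 [ 0.45  -0.257]
[165.  311.6] 71 [ 0.426 -0.34 ]
[219.4 332.5] 76 [ 0.561 -0.291]
blue
[433.9 284.6] 150 [0.801 0.162]
[421.1 295.1] 148 [0.801 0.112]
[453.3 296.5] 155 [0.856 0.162]
[257.7 303.6] 62 [ 0.554 -0.176]
[408.  306.2] 162 [0.801 0.063]
[440.5 307.8] 155 [0.856 0.112]
[330.8 332.3] 329 [ 0.73  -0.118]
[394.2 317.5] 166 [0.801 0.014]
[427.5 319.4] 164 [0.856 0.062]
[414.2 331.5] 170 [0.857 0.013]
[291.6 351.3] 221 [ 0.708 -0.214]
[310.6 357.9] 78 [ 0.749 -0.198]
[295.8 361.9] 18 [ 0.734 -0.227]
[303.5 374.1] 102 [ 0.767 -0.236]
[121.5 387.8] 91 [ 0.537 -0.515]
red [300 172 121  74 343] ((560.1172485351562, 161.20086669921875), (229.6094207763672, 198.35853576660156), 3.231720209121704) [[440.0, 254.0], [451.0, 56.0], [680.0, 69.0], [669.0, 267.0]]
red [375 329  75  35 113] ((928.8419799804688, -93.27391815185547), (146.716796875, 74.32918548583984), 50.25101852416992) [[853.0, -126.0], [911.0, -173.0], [1004.0, -61.0], [947.0, -13.0]]
flask [ 0.519 -0.169] ((524.7279052734375, -169.82089233398438), (58.92427062988281, 120.19273376464844), 72.4949
[... 282 characters left out ...]
[ 0.428 -0.338]
blue
[275.5 137. ] 103 [0.935 0.092]
[291.4 137.2] 102 [0.935 0.044]
[307.3 137.6] 100 [ 0.934 -0.004]
[323.2 137.8] 105 [ 0.935 -0.052]
[274.9 154. ] 101 [0.88  0.092]
[290.9 154.2] 99 [0.88  0.044]
[306.9 154.3] 103 [ 0.881 -0.004]
[323.  154.8] 97 [ 0.88  -0.053]
[558.  177.7] 663 [ 0.821 -0.752]
[364.6 260.2] 38 [ 0.562 -0.176]
[483.1 268.5] 53 [ 0.544 -0.514]
red [202 209  78  89 568] ((560.7094116210938, 163.46347045898438), (229.94094848632812, 199.44342041015625), 3.2252511978149414) [[440.0, 257.0], [452.0, 57.0], [681.0, 70.0], [670.0, 269.0]]
flask [ 0.513 -0.163] ((518.2565307617188, -165.0579833984375), (52.385223388671875, 102.42890167236328), 72.23281860351562)
```

View pics/cropA.png

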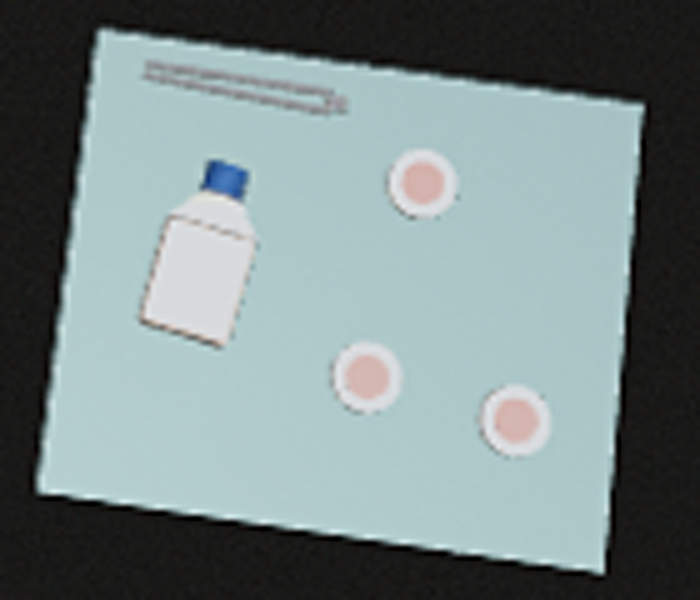

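The crop confirms the on-mat flask, with its cap toward +x and a yaw of about -18°. I'll raise the arm clear of the door, then move over to the mat.

Emit:
send_rows(rows=[[0,0,5,0],[0,0,5,0],[0,0,5,0],[0,0,4,0],[1.5,-4.5,0,0],[1.5,-4.5,0,0],[1.5,-4.5,0,0],[1.5,-4.5,0,0]], grip=9.5, newtons=5)

```text
time: 2.2
eef_pos: [0.2824, 0.4292, 0.4298]
tcp_rot: [0.0, 0.173, 0.985, 0.0]
wrist_force: [2.0, 0.2, 0.5]
grip_width: 1.0
gripper_force: 0.0
```

Emit:
send_rows(rows=[[1.5,-4.5,0,0],[1.5,-4.5,0,0],[1.5,-4.5,0,0],[1.5,-4.5,0,0],[1.5,-4.5,0,0],[1.5,-4.5,0,0],[1.5,-4.5,0,0],[1.5,-4.5,0,0]])

```text
time: 3.0
eef_pos: [0.4022, 0.0689, 0.4301]
tcp_rot: [0.001, 0.173, 0.985, 0.0]
wrist_force: [0.4, -0.9, -0.2]
grip_width: 1.001
gripper_force: 0.0
```

```bash
cat >> h.py <<'E'
def tool():
    s=ctrl.sense(); q=s['tcp_rot']; M=R.from_quat([q[1],q[2],q[3],q[0]]).as_matrix()
    print('t',round(s['time'],2),'tcp',np.round(s['eef_pos'],4),'y-axis yaw',round(np.arctan2(M[1,1],M[0,1]),3),'zdir',M[:,2].round(3),'q',np.round(s['joint_pos'],2),'F',np.round(s['wrist_force'],1),'w',round(float(s['grip_width'])*95.1,1),'gf',round(float(np.max(s['gripper_force'])),1))
    return s,M
E
python3 -c "
from h import *
tool(); print(ctrl.calibration('wrist'))"
```

```text
t 3.0 tcp [0.4022 0.0689 0.4301] y-axis yaw 1.222 zdir [ 0.002  0.    -1.   ] q [ 0.04 -0.47  1.86  0.    1.75 -1.18] F [ 0.4 -0.9 -0.2] w 95.2 gf 0.0
{'fovy': 63.72381671985275, 'cx': 317.81140321761274, 'cy': 239.17203066204186, 'tool_from_camera': array([[ 2.73495775e-04, -9.55417125e-01, -2.95259279e-01,
         8.34052384e-02],
       [ 9.99999201e-01, -1.03207303e-04,  1.26025364e-03,
        -7.25115339e-05],
       [-1.23454082e-03, -2.95259388e-01,  9.55416333e-01,
        -1.46760652e-01],
       [ 0.00000000e+00,  0.00000000e+00,  0.00000000e+00,
         1.00000000e+00]])}
```

Emit:
send_rows(rows=[[2,-4.5,-2,0],[2,-4.5,-2,0],[2,-4.5,-3,0],[2,-4.5,-3,0],[2,-4.5,-3,0.04],[0,0,0,0],[0,0,0,0]])

```text
time: 3.7
eef_pos: [0.4915, -0.1314, 0.3129]
tcp_rot: [-0.001, 0.155, 0.988, 0.0]
wrist_force: [-0.7, -0.6, 0.3]
grip_width: 1.002
gripper_force: 0.0
```

```bash
cat >> h.py <<'E'
def flask(cam,name=None):
    im,K=snap(cam,name)
    for d in ctrl.cut_out(cam,'flask_mid'):
        px=np.argwhere(d['mask'])[:,::-1]; w=at_z(K,px,.022)[:,:2]
        rc=cv2.minAreaRect(w.astype(np.float32)*1000); print('flask',round(d['confidence'],2),np.array(d['location']),len(px),rc)
    for p in bluecap(im,K,.015): print('cap',*p)
    return im,K
E
python3 - <<'E'
from h import *
tool(); im,K=flask('wrist','w1')
for p in pink(im,K,amin=80): print('dish',*p)
E
```

```text
t 3.7 tcp [ 0.4915 -0.1314  0.3129] y-axis yaw 1.26 zdir [-0.002  0.001 -1.   ] q [-0.37 -0.23  1.87  0.    1.51 -1.63] F [-0.7 -0.6  0.3] w 95.3 gf 0.0
flask 0.83 [301.3 220.2] 3216 ((520.406494140625, -163.23329162597656), (52.3834228515625, 103.38549041748047), 73.67696380615234)
flask 0.7 [ 49.5 320. ] 144 ((534.0616455078125, -501.8260803222656), (28.10410499572754, 11.257713317871094), 72.1573715209961)
cap [301.3 262.2] 234 [ 0.5643 -0.1753]
cap [ 48.7 319.3] 52 [ 0.5392 -0.5092]
cap [390.1 350.6] 209 [ 0.7184 -0.1031]
cap [314.7 408.6] 2160 [ 0.7759 -0.2265]
cap [382.1 402.1] 532 [ 0.7942 -0.1344]
dish [205.9 194.3] 351 [ 0.4506 -0.2543]
dish [131.9 197.3] 359 [ 0.4275 -0.3377]
dish [220.7 285.6] 100 [ 0.563  -0.2812]
```

View pics/w1.png

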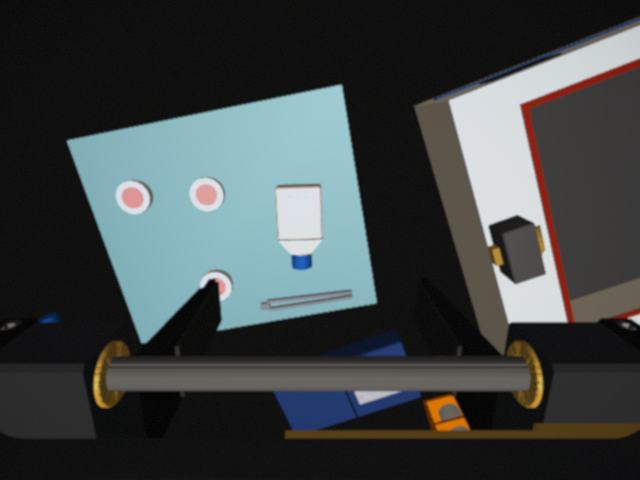

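The wrist view shows the flask at (300,220) on the mat with its cap toward +x, three dishes at (132,197), (207,194) and (216,286), and the forceps at (305,300). I'll go down on the flask body just ahead of its centre.

Emit:
send_rows(rows=[[1.2,-1.5,-3.5,0.014],[1.1,-1.5,-3.5,0],[0,0,-3.5,0],[0,0,-3.5,0],[0,0,-3.5,0],[0,0,-3.5,0],[0,0,-3,0],[0,0,0,0]])

```text
time: 4.6
eef_pos: [0.5125, -0.1586, 0.0711]
tcp_rot: [-0.003, 0.146, 0.989, 0.001]
wrist_force: [-0.3, -0.4, -0.9]
grip_width: 1.004
gripper_force: 0.0
```

```bash
python3 - <<'E'
from h import *
tool()
E
```

```text
t 4.6 tcp [ 0.5125 -0.1586  0.0711] y-axis yaw 1.278 zdir [-0.006  0.003 -1.   ] q [-0.4   0.05  2.03  0.    1.07 -1.68] F [-0.3 -0.4 -0.9] w 95.4 gf 0.0
```

Emit:
send_rows(rows=[[0.1,-0.2,-2,0],[0,0,-2.1,0],[0,0,0,0],[0,0,0,0]])

```text
time: 5.0
eef_pos: [0.5172, -0.1629, 0.0353]
tcp_rot: [0.001, 0.146, 0.989, -0.0]
wrist_force: [0.6, -0.9, -0.4]
grip_width: 1.0
gripper_force: 0.0
```

Emit:
send_rows(rows=[[0,0,0,0],[0,0,0,0],[0,0,0,0],[0,0,0,0],[0,0,0,0],[0,0,0,0],[0,0,0,0],[0,0,0,0]], grip=4, newtons=3)

```text
time: 5.8
eef_pos: [0.5158, -0.1629, 0.033]
tcp_rot: [-0.0, 0.147, 0.989, 0.0]
wrist_force: [-0.6, -0.1, 1.2]
grip_width: 0.548
gripper_force: 3.0
```

```bash
python3 - <<'E'
from h import *
tool(); im,K=flask('scene')
E
```

```text
t 5.8 tcp [ 0.5158 -0.1629  0.033 ] y-axis yaw 1.276 zdir [-0.  0. -1.] q [-0.41  0.11  2.04  0.    0.99 -1.68] F [-0.6 -0.1  1.2] w 52.1 gf 3.0
flask 0.89 [251.6 296.2] 590 ((524.9703369140625, -170.42578125), (50.882389068603516, 111.04165649414062), 50.743343353271484)
flask 0.83 [138.4 407.5] 1248 ((589.0320434570312, -518.0205688476562), (115.48661804199219, 55.724937438964844), 1.4060877561569214)
cap [433.9 284.9] 156 [0.8018 0.1609]
cap [421.1 295.1] 147 [0.8008 0.1124]
cap [453.3 296.9] 162 [0.8568 0.1612]
cap [257.  303.4] 62 [ 0.5525 -0.1766]
cap [408.  306.1] 160 [0.8008 0.0631]
cap [440.6 308.3] 163 [0.8572 0.1108]
cap [330.8 332.8] 344 [ 0.7313 -0.1189]
cap [394.2 317.6] 167 [0.8007 0.0136]
cap [427.5 319.5] 165 [0.8565 0.0622]
cap [413.9 331.3] 167 [0.8562 0.0131]
cap [291.9 350.4] 193 [ 0.7068 -0.212 ]
cap [322.5 353.5] 26 [ 0.7579 -0.1718]
cap [306.9 373. ] 133 [ 0.7703 -0.2296]
cap [121.6 387.8] 90 [ 0.5372 -0.5152]
```

Emit:
send_rows(rows=[[-0.1,0,0.5,0],[-0.2,0.1,0.4,0],[-0.4,0.1,0.3,0],[-0.5,0.15,0.3,0],[-0.6,0.2,0.4,0],[0,0,0,0],[0,0,0,0]])

```text
time: 6.6
eef_pos: [0.4977, -0.1573, 0.0522]
tcp_rot: [0.0, 0.147, 0.989, -0.0]
wrist_force: [0.2, 0.6, -1.5]
grip_width: 0.547
gripper_force: 3.0
```

```bash
python3 - <<'E'
from h import *
tool(); im,K=snap('scene'); cv2.imwrite('pics/c2.png',cv2.resize(im[240:350,190:320,::-1],None,fx=5,fy=5,interpolation=2))
E
```

```text
t 6.6 tcp [ 0.4977 -0.1573  0.0522] y-axis yaw 1.276 zdir [ 0. -0. -1.] q [-0.41  0.04  2.08 -0.    1.02 -1.69] F [ 0.2  0.6 -1.5] w 52.0 gf 3.0
```

View pics/c2.png

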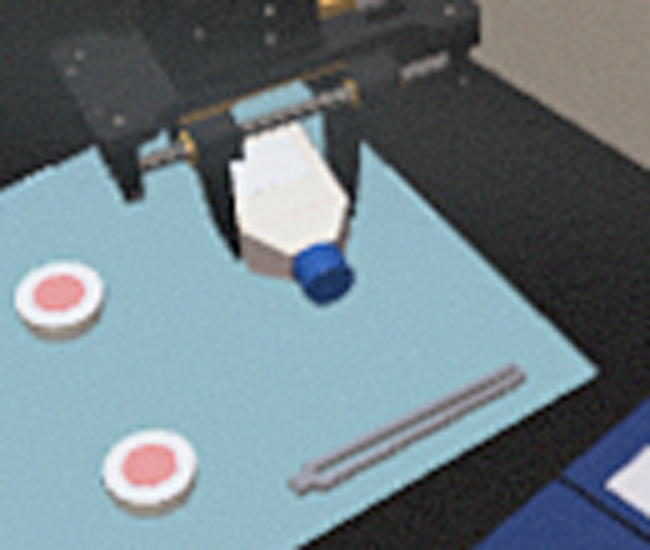

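```bash
cat >> h.py <<'E'
def tilt(p=.0145,yaw=-.295,h=None,zg0=.027,und=.002):
    "fit tilt from cap centroid in scene and top: pads at flask x=p; grasp point from tcp"
    s=ctrl.sense(); g=np.array(s['eef_pos'])-[0,0,.006]; u=np.array([np.cos(yaw),np.sin(yaw),0]); z=np.array([0,0,1.])
    for cam in('scene','top'):
        im,K=snap(cam); hz=zg0-und-.013  # grasp above mid
        f=lambda t:g+(.0585-p)*(np.cos(t)*u+np.sin(t)*z)-hz*(np.cos(t)*z-np.sin(t)*u)
        c=bluecap(im,K)
        if not c: print(cam,'no cap'); continue
        T=np.radians(np.arange(-20,60,1)); P=proj(K,np.array([f(t) for t in T]))
        D=[(np.hypot(*(P-a[0]).T).min(),np.degrees(T[np.hypot(*(P-a[0]).T).argmin()]),a[0],a[1]) for a in c]
        D.sort(key=lambda a:a[0]); print(cam,D[0], 'level px',P[20].round(1),'30',P[50].round(1))
E
python3 - <<'E'
from h import *
tilt()
E
```

```text
scene (np.float64(2.2009844208499643), np.float64(6.000000000000001), array([252.9, 292.2]), np.int32(58)) level px [255.  293.3] 30 [254.4 286.1]
top (np.float64(118.08359258098847), np.float64(22.0), array([323. , 154.8]), np.int32(97)) level px [363.3 266.8] 30 [364.3 265.5]
```

It stayed nearly level because friction held it in the pads. I'll force the tilt by resting the cap on the incubator's fixed front deck edge and lowering the hand, then press it flat on the bench to level it.

Emit:
send_rows(rows=[[0,0,0,0],[0,0,1,0],[0,0,3,0],[0,0,3,0],[-1,2,3,0.04],[-1.4,3,2,0.04],[-1.4,3,1.5,0.04],[-1.4,3,1.3,0.04]], newtons=10)

```text
time: 7.55
eef_pos: [0.4456, -0.0466, 0.202]
tcp_rot: [0.001, 0.067, 0.998, -0.0]
wrist_force: [0.3, 0.2, -0.5]
grip_width: 0.544
gripper_force: 10.0
```

Emit:
send_rows(rows=[[-1.4,3,0,0.04],[-1.4,3,0,0.04],[-1.4,3,0,0.04],[-1.3,3,0,0.04],[-1,3,0,0.03],[0,1,0,0],[0,0,0,0],[0,0,0,0]])

```text
time: 8.35
eef_pos: [0.3812, 0.1121, 0.2003]
tcp_rot: [0.0, -0.027, 1.0, -0.0]
wrist_force: [-0.4, -0.2, -0.6]
grip_width: 0.545
gripper_force: 10.0
```

```bash
python3 - <<'E'
from h import *
tool(); tilt(yaw=.056)
im,K=snap('wrist','w3')
E
```

```text
t 8.35 tcp [0.3812 0.1121 0.2003] y-axis yaw 1.626 zdir [ 0.    -0.001 -1.   ] q [ 0.15 -0.46  2.22 -0.    1.37 -1.47] F [-0.4 -0.2 -0.6] w 51.8 gf 10.0
scene (np.float64(1.8976385711297898), np.float64(4.0), array([307.2, 168.9]), np.int32(43)) level px [308.9 170.2] 30 [308.9 162.2]
top (np.float64(149.38957799786021), np.float64(18.0), array([274.9, 154. ]), np.int32(101)) level px [253.5 302.8] 30 [252.2 302.1]
```

View pics/w3.png

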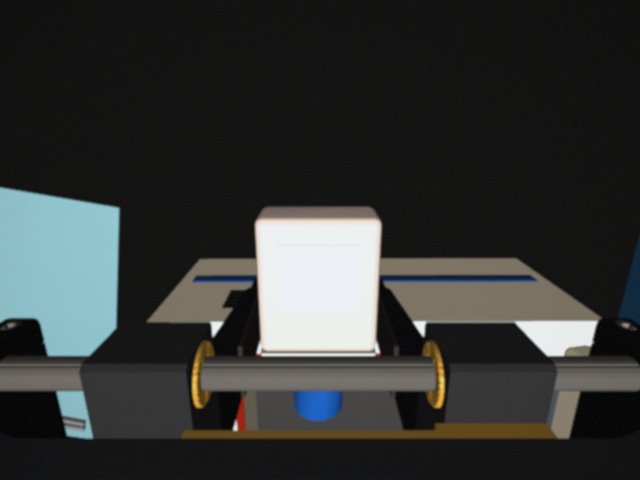

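Emit:
send_rows(rows=[[0,0,-2,0],[0,0,-2,0],[0,0,-0.8,0],[-0.1,0,-0.5,0],[-0.1,0,-0.5,0],[-0.1,0,-0.4,0],[0,0,0,0]])

```text
time: 9.2
eef_pos: [0.3782, 0.1126, 0.1382]
tcp_rot: [0.001, -0.028, 1.0, 0.0]
wrist_force: [1.1, -0.9, 0.7]
grip_width: 0.548
gripper_force: 10.0
```

```bash
cat >> h.py <<'E'
def wl(name):
    tool(); im,K=snap('wrist',name); g=wrows(im); d=np.diff(g)
    print([(i,int(d[i])) for i in range(90,370) if abs(d[i])>35])
E
python3 - <<'E'
from h import *
wl('w4')
E
```

```text
t 9.2 tcp [0.3782 0.1126 0.1382] y-axis yaw 1.626 zdir [ 0.001  0.    -1.   ] q [ 0.15 -0.4   2.3   0.    1.25 -1.47] F [ 1.1 -0.9  0.7] w 52.1 gf 10.0
[(207, 63), (208, 128), (209, 143), (210, 115), (211, 77), (212, 48), (348, -51), (349, -136), (350, -113), (351, 100), (352, 166), (353, 41), (354, -70), (355, -218), (356, -212), (357, -74), (362, 40), (363, 48), (365, -45)]
```

View pics/w4.png

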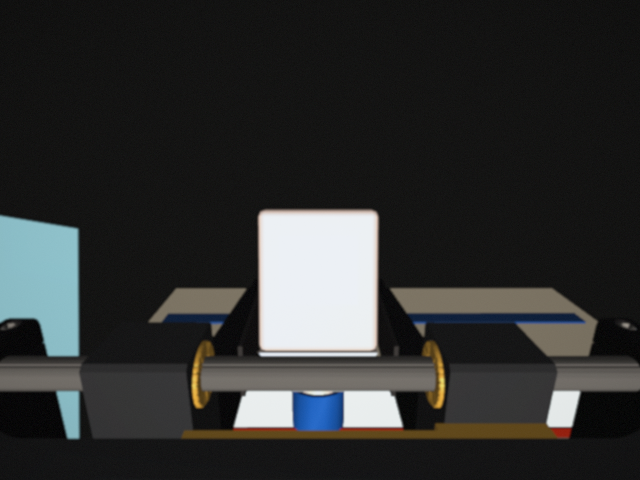

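```bash
cat >> h.py <<'E'
def wt2(tt,sh,p=.014):
    c=ctrl.calibration('wrist'); f=240/np.tan(np.radians(c['fovy'])/2); T=np.array(c['tool_from_camera'])
    def pr(t,hz,x,z,p=p):
        dx=x-p; dz=z-hz; a=dx*np.cos(t)-dz*np.sin(t); b=dx*np.sin(t)+dz*np.cos(t)
        P=np.array([-a,0,.006-b]); q=(P-T[:3,3])@T[:3,:3]; return c['cy']+f*q[1]/q[2]
    r=least_squares(lambda v:[pr(v[0],v[1],-.031,.013)-tt,pr(v[0],v[1],.031,.013)-sh],[.3,.012],x_scale=[.1,.01])
    print('tilt',np.degrees(r.x[0]).round(1),'hz',(r.x[1]*1e3).round(1),'cost',r.cost.round(2))
    for t in(0,10,20,25,30,35): print(t,round(pr(np.radians(t),.012,-.031,.013),1),round(pr(np.radians(t),.012,.031,.013),1))
E
python3 - <<'E'
from h import *
wt2(210,352.5);wt2(219,353)
E
```

```text
tilt 11.3 hz 15.9 cost 13.51
0 219.1 352.1
10 215.7 355.1
20 215.7 357.0
25 216.9 357.5
30 218.7 357.7
35 221.1 357.6
tilt 22.3 hz 21.1 cost 0.0
0 219.1 352.1
10 215.7 355.1
20 215.7 357.0
25 216.9 357.5
30 218.7 357.7
35 221.1 357.6
```

```bash
python3 - <<'E'
from h import *
tilt(p=.014,yaw=.056)
E
```

```text
scene (np.float64(2.66997333239527), np.float64(23.0), array([306. , 184.5]), np.int32(35)) level px [308.3 189.9] 30 [308.3 182.2]
top (np.float64(151.58398130597402), np.float64(18.0), array([274.9, 154. ]), np.int32(101)) level px [256.4 305.3] 30 [255.2 304.7]
```

Emit:
send_rows(rows=[[-0.1,0,-0.4,0],[-0.1,0,-0.3,0],[-0.1,0,-0.3,0],[0,0,0,0]])

```text
time: 9.75
eef_pos: [0.3743, 0.1127, 0.1274]
tcp_rot: [-0.001, -0.028, 1.0, 0.0]
wrist_force: [0.2, -0.3, 0.5]
grip_width: 0.544
gripper_force: 10.0
```

```bash
python3 - <<'E'
from h import *
tilt(p=.014,yaw=.056); tool()
im,K=snap('scene'); cv2.imwrite('pics/c5.png',cv2.resize(im[150:230,270:370,::-1],None,fx=6,fy=6,interpolation=2))
E
```

```text
scene (np.float64(1.2514210824095728), np.float64(29.000000000000004), array([306.1, 185.7]), np.int32(63)) level px [307.3 192.7] 30 [307.3 185.1]
top (np.float64(153.277787747778), np.float64(17.0), array([274.9, 154. ]), np.int32(101)) level px [256.8 307. ] 30 [255.7 306.5]
t 9.85 tcp [0.3743 0.1126 0.1275] y-axis yaw 1.626 zdir [-0.001 -0.    -1.   ] q [ 0.15 -0.4   2.31  0.    1.23 -1.47] F [-0.3 -0.  -0. ] w 52.0 gf 10.0
```

View pics/c5.png

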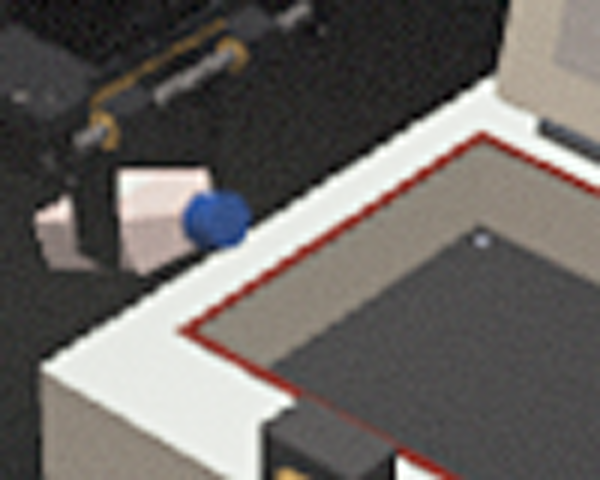

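The crop shows the cap at (215,220) resting on the front deck edge with the flask tilted about 28–29°. I'll hold that, then back off and press it flat on the bench in front.

Emit:
send_rows(rows=[[0,0,-0.15,0],[0,0,0,0],[0,0,0,0],[0,0,0,0],[0,0,0,0],[0,0,0,0],[0,0,0,0],[0,0,0,0]])

```text
time: 10.7
eef_pos: [0.3748, 0.1126, 0.1264]
tcp_rot: [-0.0, -0.028, 1.0, -0.0]
wrist_force: [-2.8, 0.3, -0.4]
grip_width: 0.544
gripper_force: 10.0
```

Emit:
send_rows(rows=[[0,0,0,0],[0,0,0,0],[0,0,0,0],[0,0,0,0],[0,0,0,0],[0,0,0,0],[0,0,0,0],[0,0,0,0]])

```text
time: 11.5
eef_pos: [0.3748, 0.1126, 0.1265]
tcp_rot: [0.0, -0.028, 1.0, -0.0]
wrist_force: [-1.6, -0.0, 0.1]
grip_width: 0.551
gripper_force: 10.0
```

Emit:
send_rows(rows=[[0,0,0,0],[0,0,0,0],[0,0,0,0],[0,0,0,0],[0,0,0,0],[0,0,0,0],[0,0,0,0],[0,0,1,0]])

```text
time: 12.3
eef_pos: [0.3739, 0.1125, 0.1354]
tcp_rot: [-0.001, -0.028, 1.0, -0.0]
wrist_force: [-0.8, -0.3, -0.9]
grip_width: 0.541
gripper_force: 10.0
```

Emit:
send_rows(rows=[[-1,0,0,0],[-1.2,0,0,0],[-1.2,0,-1,0],[0,0,-2,0],[0,0,-2,0],[0,0,-1.5,0],[0,0,0,0]])

```text
time: 13.0
eef_pos: [0.3387, 0.1124, 0.0696]
tcp_rot: [-0.002, -0.028, 1.0, -0.0]
wrist_force: [-0.5, 0.1, -1.2]
grip_width: 0.549
gripper_force: 10.0
```

```bash
python3 - <<'E'
from h import *
tool();tilt(p=.014,yaw=.056)
E
```

```text
t 13.0 tcp [0.3387 0.1124 0.0696] y-axis yaw 1.626 zdir [-0.004 -0.001 -1.   ] q [ 0.17 -0.41  2.43  0.    1.13 -1.46] F [-0.5  0.1 -1.2] w 52.2 gf 10.0
scene (np.float64(2.899562582155182), np.float64(38.0), array([294.5, 196.2]), np.int32(22)) level px [298.  204.6] 30 [297.9 197.5]
top (np.float64(167.61727103629724), np.float64(16.0), array([274.8, 153.9]), np.int32(100)) level px [259.  321.4] 30 [257.9 321.2]
```

Emit:
send_rows(rows=[[0,0,-1.5,0],[0,0,-0.6,0],[0,0,-0.6,0],[0,0,-0.6,0],[0,0,-0.6,0],[0,0,0,0]])

```text
time: 13.7
eef_pos: [0.342, 0.1128, 0.0332]
tcp_rot: [0.001, -0.028, 1.0, 0.0]
wrist_force: [2.3, -0.3, 3.2]
grip_width: 0.544
gripper_force: 10.0
```

```bash
python3 - <<'E'
from h import *
wl('w6');tilt(p=.014,yaw=.056)
E
```

```text
t 13.7 tcp [0.342  0.1128 0.0332] y-axis yaw 1.626 zdir [ 0.002  0.    -1.   ] q [ 0.17 -0.34  2.44  0.    1.03 -1.46] F [ 2.3 -0.3  3.2] w 51.7 gf 10.0
[(216, 39), (217, 77), (218, 61), (222, 47), (223, 93), (224, 104), (225, 80), (226, 42), (354, -82), (355, -218), (356, -209), (357, -71), (362, 40), (363, 48), (365, -45)]
scene (np.float64(119.53787439045277), np.float64(-20.0), array([331.8, 333.3]), np.int32(355)) level px [299.  215.7] 30 [298.9 208.8]
top (np.float64(166.6032851990461), np.float64(16.0), array([274.9, 154. ]), np.int32(101)) level px [260.4 320.6] 30 [259.4 320.4]
```

View pics/w6.png

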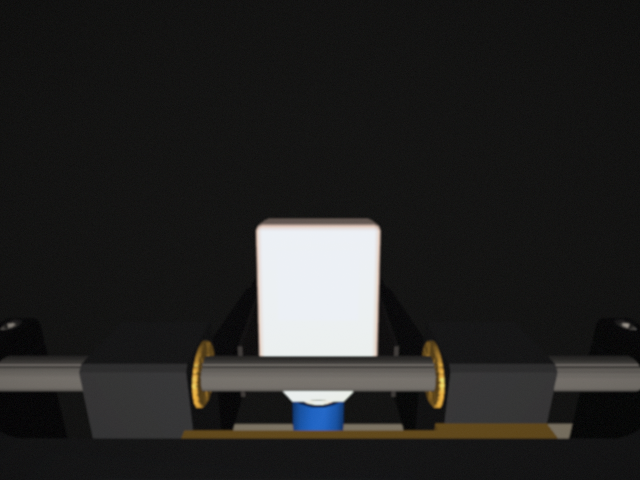

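Emit:
send_rows(rows=[[0,0,-0.3,0],[0,0,-0.1,0],[0,0,0,0],[0,0,0,0]])

```text
time: 14.25
eef_pos: [0.3404, 0.1126, 0.0281]
tcp_rot: [-0.001, -0.028, 1.0, -0.0]
wrist_force: [2.5, -1.0, 2.8]
grip_width: 0.547
gripper_force: 10.0
```

```bash
cat >> h.py <<'E'
def wt3(tb,tt,h):
    "tail-bottom row, tail-top row -> tilt & p given hz (m)"
    c=ctrl.calibration('wrist'); f=240/np.tan(np.radians(c['fovy'])/2); T=np.array(c['tool_from_camera'])
    def pr(t,p,x,z):
        dx=x-p; dz=z-h; a=dx*np.cos(t)-dz*np.sin(t); b=dx*np.sin(t)+dz*np.cos(t)
        q=(np.array([-a,0,.006-b])-T[:3,3])@T[:3,:3]; return c['cy']+f*q[1]/q[2]
    r=least_squares(lambda v:[pr(*v,-.031,-.013)-tb,pr(*v,-.031,.013)-tt],[.1,.012],x_scale=[.1,.01])
    print('hz',h,'tilt',np.degrees(r.x[0]).round(1),'p',r.x[1].round(4))
E
python3 - <<'E'
from h import *
for h in(.009,.012,.014): wt3(217.5,224,h)
wl('w7')
E
```

```text
hz 0.009 tilt 8.1 p 0.011
hz 0.012 tilt 7.9 p 0.0107
hz 0.014 tilt 7.9 p 0.0104
t 14.25 tcp [0.3404 0.1126 0.0281] y-axis yaw 1.626 zdir [-0.001 -0.    -1.   ] q [ 0.17 -0.33  2.45  0.    1.02 -1.46] F [ 2.5 -1.   2.8] w 52.0 gf 10.0
[(217, 52), (218, 82), (219, 61), (229, 62), (230, 91), (231, 88), (232, 55), (354, -84), (355, -216), (356, -207), (357, -70), (362, 40), (363, 47), (365, -45)]
```

Tail-face rows 218 and 230.5 put it at about 2°, so it is level. I'll hold that, then do the second rock.

Emit:
send_rows(rows=[[0,0,0,0],[0,0,0,0],[0,0,0,0],[0,0,0,0],[0,0,0,0],[0,0,0,0],[0,0,0,0],[0,0,0,0]])

```text
time: 15.1
eef_pos: [0.3404, 0.1125, 0.0282]
tcp_rot: [-0.001, -0.028, 1.0, -0.0]
wrist_force: [-0.1, 0.7, -0.4]
grip_width: 0.546
gripper_force: 10.0
```

Emit:
send_rows(rows=[[0,0,1.5,0],[0,0,3,0],[0,0,3,0],[0,0,3,0],[0,0,2.7,0],[1.2,0,0,0],[1.2,0,0,0],[1.1,0,0,0]])

```text
time: 15.9
eef_pos: [0.3759, 0.1125, 0.1602]
tcp_rot: [-0.0, -0.028, 1.0, -0.0]
wrist_force: [0.3, -0.7, -0.6]
grip_width: 0.542
gripper_force: 10.0
```

Emit:
send_rows(rows=[[0,0,-0.6,0],[0,0,-0.6,0],[-0.05,0,-0.6,0],[-0.1,0,-0.6,0],[-0.1,0,-0.5,0],[-0.1,0,-0.5,0],[-0.1,0,-0.5,0],[0,0,0,0]])

```text
time: 16.7
eef_pos: [0.3706, 0.1127, 0.1207]
tcp_rot: [-0.001, -0.028, 1.0, 0.0]
wrist_force: [-0.5, -1.1, 0.4]
grip_width: 0.546
gripper_force: 10.0
```

```bash
python3 - <<'E'
from h import *
tool();tilt(p=.009,yaw=.056,zg0=.024,und=.002)
E
```

```text
t 16.7 tcp [0.3706 0.1127 0.1207] y-axis yaw 1.626 zdir [-0.002  0.    -1.   ] q [ 0.16 -0.4   2.32  0.    1.22 -1.47] F [-0.5 -1.1  0.4] w 52.0 gf 10.0
scene (np.float64(1.0847596313595191), np.float64(29.999999999999996), array([306. , 185.7]), np.int32(62)) level px [307.7 194. ] 30 [307.1 185.5]
top (np.float64(153.18782293734748), np.float64(13.0), array([274.9, 154. ]), np.int32(101)) level px [256.9 306.6] 30 [255.7 306.9]
```

Emit:
send_rows(rows=[[0,0,0,0],[0,0,0,0],[0,0,0,0],[0,0,0,0],[0,0,0,0],[0,0,0,0],[0,0,0,0],[0,0,0,0]])

```text
time: 17.6
eef_pos: [0.3714, 0.1126, 0.1215]
tcp_rot: [0.0, -0.028, 1.0, 0.0]
wrist_force: [0.8, 1.0, -1.0]
grip_width: 0.547
gripper_force: 10.0
```

Emit:
send_rows(rows=[[0,0,0,0],[0,0,0,0],[0,0,0,0],[0,0,0,0],[0,0,0,0],[0,0,0,0],[0,0,0,0],[0,0,0,0]])

```text
time: 18.4
eef_pos: [0.3713, 0.1126, 0.1215]
tcp_rot: [0.0, -0.028, 1.0, -0.0]
wrist_force: [0.5, 0.2, 0.4]
grip_width: 0.543
gripper_force: 10.0
```

Emit:
send_rows(rows=[[0,0,0,0],[0,0,0,0],[0,0,0,0],[0,0,0,0],[0,0,0,0],[0,0,1,0],[-1,0,0,0],[-1.1,0,0,0]])

```text
time: 19.2
eef_pos: [0.3501, 0.1127, 0.1322]
tcp_rot: [0.0, -0.027, 1.0, 0.0]
wrist_force: [-0.7, -0.6, -1.3]
grip_width: 0.548
gripper_force: 10.0
```

Emit:
send_rows(rows=[[-1.1,0,-1,0],[0,0,-2,0],[0,0,-2,0],[0,0,-1.8,0],[0,0,-0.8,0],[0,0,-0.7,0],[0,0,-0.7,0],[0,0,-0.5,0]])

```text
time: 20.0
eef_pos: [0.3415, 0.1129, 0.0379]
tcp_rot: [0.002, -0.028, 1.0, 0.0]
wrist_force: [3.3, -0.2, 5.5]
grip_width: 0.543
gripper_force: 10.0
```

Emit:
send_rows(rows=[[0,0,-0.5,0],[0,0,-0.3,0],[0,0,0,0],[0,0,0,0]])

```text
time: 20.4
eef_pos: [0.3417, 0.113, 0.0304]
tcp_rot: [0.003, -0.028, 1.0, 0.0]
wrist_force: [4.4, -0.4, 5.5]
grip_width: 0.545
gripper_force: 10.0
```

```bash
python3 - <<'E'
from h import *
wl('w8')
E
```

```text
t 20.4 tcp [0.3417 0.113  0.0304] y-axis yaw 1.626 zdir [ 0.005  0.001 -1.   ] q [ 0.17 -0.33  2.45 -0.    1.02 -1.46] F [ 4.4 -0.4  5.5] w 51.8 gf 10.0
[(229, 36), (230, 74), (231, 59), (234, 42), (235, 86), (236, 102), (237, 81), (238, 48), (354, -81), (355, -219), (356, -210), (357, -73), (362, 39), (363, 48), (365, -45)]
```

Emit:
send_rows(rows=[[0,0,-0.25,0],[0,0,-0.1,0],[0,0,0,0],[0,0,0,0],[0,0,0,0]])

```text
time: 20.95
eef_pos: [0.3396, 0.1127, 0.0253]
tcp_rot: [0.0, -0.028, 1.0, 0.0]
wrist_force: [3.0, -0.3, 4.6]
grip_width: 0.546
gripper_force: 10.6
```

```bash
python3 - <<'E'
from h import *
wl('w9')
E
```

```text
t 20.95 tcp [0.3396 0.1127 0.0253] y-axis yaw 1.626 zdir [ 0.001  0.    -1.   ] q [ 0.17 -0.33  2.45  0.    1.01 -1.46] F [ 3.  -0.3  4.6] w 51.9 gf 10.6
[(231, 50), (232, 75), (233, 58), (242, 51), (243, 87), (244, 91), (245, 72), (246, 40), (354, -83), (355, -217), (356, -208), (357, -71), (362, 40), (363, 48), (365, -45)]
```

Emit:
send_rows(rows=[[0,0,0.2,0],[0,0,0.1,0],[0,0,0,0],[0,0,0,0],[0,0,0,0],[0,0,0,0],[0,0,0,0],[0,0,0,0]], grip=6.5)

```text
time: 21.8
eef_pos: [0.3393, 0.1126, 0.028]
tcp_rot: [-0.0, -0.028, 1.0, -0.0]
wrist_force: [0.4, -0.4, 0.2]
grip_width: 0.685
gripper_force: 0.0
```

```bash
python3 - <<'E'
from h import *
wl('w10')
for h in(.006,.008,.010): wt3(232,243.8,h)
E
```

```text
t 21.8 tcp [0.3393 0.1126 0.028 ] y-axis yaw 1.626 zdir [ 0. -0. -1.] q [ 0.17 -0.33  2.45 -0.    1.02 -1.46] F [ 0.4 -0.4  0.2] w 65.1 gf 0.0
[(230, 70), (231, 85), (232, 58), (245, 66), (246, 88), (247, 80), (248, 50), (354, -69), (355, -228), (356, -218), (357, -74), (362, 41), (363, 51), (365, -47), (367, 35)]
hz 0.006 tilt 5.5 p 0.0038
hz 0.008 tilt 5.4 p 0.0034
hz 0.01 tilt 5.3 p 0.003
```

View pics/w10.png

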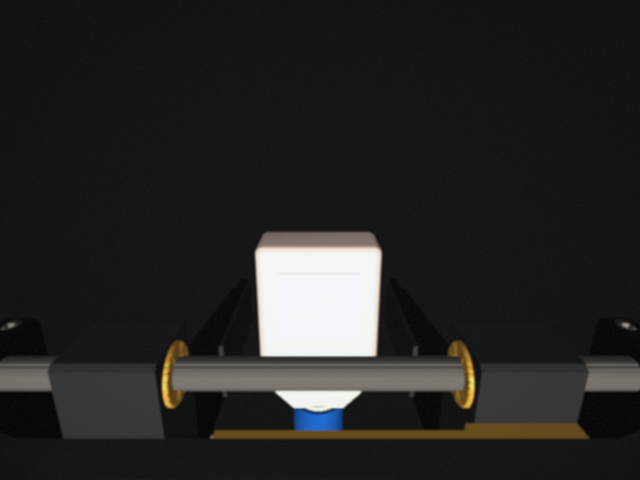

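The picture shows the flask flat on the bench, with the whole tail face visible at rows 232–247 and the fingers open on either side. I'll regrip a bit nearer the cap and carry it in.

Emit:
send_rows(rows=[[0.4,0,0,0],[0.4,0,0,0],[0,0,0,0]])

```text
time: 22.15
eef_pos: [0.3481, 0.1126, 0.0282]
tcp_rot: [0.0, -0.027, 1.0, 0.0]
wrist_force: [-0.1, -0.4, 0.5]
grip_width: 0.682
gripper_force: 0.0
```

Emit:
send_rows(rows=[[0,0,0,0],[0,0,0,0],[0,0,0,0],[0,0,0,0],[0,0,2,0],[0,0,4,0],[0,0,4,0],[0,0,4,0]], grip=4, newtons=20)

```text
time: 22.95
eef_pos: [0.3467, 0.1125, 0.1691]
tcp_rot: [-0.0, -0.028, 1.0, -0.0]
wrist_force: [0.1, -0.1, -1.4]
grip_width: 0.547
gripper_force: 20.0
```

Emit:
send_rows(rows=[[0,0,2.2,0],[3,1,0,0],[4,1.4,0,0],[4,1.4,0,0],[4,1.4,0,0],[3.7,1.3,0,0],[2,0.6,0,0],[0,0,0,0]])

```text
time: 23.75
eef_pos: [0.5559, 0.1841, 0.1892]
tcp_rot: [-0.0, -0.028, 1.0, -0.0]
wrist_force: [0.0, -0.2, -0.1]
grip_width: 0.542
gripper_force: 20.0
```

```bash
python3 - <<'E'
from h import *
wt3(218,230.5,.009)
wl('w11');tilt(p=.010,yaw=.056,zg0=.024,und=.002)
E
```

```text
hz 0.009 tilt 2.8 p 0.0093
t 23.75 tcp [0.5559 0.1841 0.1892] y-axis yaw 1.626 zdir [-0.001 -0.    -1.   ] q [ 0.23  0.02  1.85 -0.    1.28 -1.4 ] F [ 0.  -0.2 -0.1] w 51.6 gf 20.0
[(226, 49), (227, 76), (228, 76), (229, 56), (354, -97), (355, -189), (356, -182), (357, -61), (362, 35), (363, 43), (365, -40)]
scene (np.float64(2.2086093284517823), np.float64(1.0), array([379.9, 190. ]), np.int32(50)) level px [381.9 190.9] 30 [382.1 181.9]
top (np.float64(89.81502773942576), np.float64(17.0), array([274.9, 154. ]), np.int32(101)) level px [228.7 231.8] 30 [226.8 230.4]
```

Emit:
send_rows(rows=[[0,0,-3,0],[0,0,-3,0],[0,0,-1.5,0],[0,0,-0.7,0],[0,0,-0.2,0],[0,0,-0.1,0],[0,0,0,0]])

```text
time: 24.6
eef_pos: [0.5552, 0.1838, 0.1065]
tcp_rot: [0.001, -0.028, 1.0, 0.0]
wrist_force: [0.2, 0.5, -0.7]
grip_width: 0.55
gripper_force: 20.0
```

Emit:
send_rows(rows=[[0,0,0,0],[0,0,0,0],[0,0,0,0],[0,0,0,0],[0,0,1,0],[0,0,3,0],[0,0,4,0],[0,0,2,0]], grip=6.4)

```text
time: 25.4
eef_pos: [0.5558, 0.184, 0.2097]
tcp_rot: [0.003, -0.028, 1.0, 0.001]
wrist_force: [1.2, 0.4, -0.2]
grip_width: 0.672
gripper_force: 0.0
```

```bash
python3 - <<'E'
from h import *
tool(); im,K=snap('scene')
print([c for c in bluecap(im,K,.088) if c[0][1]<270])
for cam in('scene','top'):
    im,K=snap(cam)
    for p in pink(im,K): print(cam,*p)
E
```

```text
t 25.4 tcp [0.5558 0.184  0.2097] y-axis yaw 1.626 zdir [ 0.005  0.001 -1.   ] q [ 0.23 -0.    1.83  0.    1.31 -1.4 ] F [ 1.2  0.4 -0.2] w 63.9 gf 0.0
[(array([377.5, 218.2]), np.int32(47), array([0.5981, 0.1857]))]
scene [209.5 307.2] 66 [ 0.4858 -0.2607]
scene [165.1 311.7] 70 [ 0.4266 -0.3399]
scene [219.3 332.5] 75 [ 0.5604 -0.2907]
scene [425.3 340.9] 18 [0.8899 0.0094]
top [278. 231.] 29 [0.643  0.0748]
top [279. 276.] 37 [0.512  0.0676]
top [404.  261.1] 46 [ 0.5612 -0.2888]
top [394.  287.2] 47 [ 0.486  -0.2588]
top [267. 295.] 19 [0.4576 0.0997]
top [422.6 308.5] 51 [ 0.4277 -0.3379]
```

The flask is in and the cap is in the chamber. One dish was knocked aside and is now at (0.486, -0.259). Next I'll turn the tool and fetch the dish at (0.561, -0.289).

Emit:
send_rows(rows=[[0,-3,0,0],[0,-4.5,0,-0.14],[0,-4.5,0,-0.14],[0,-4.5,0,-0.14],[0,-4.5,0,-0.14],[0.1,-4.5,0,-0.14],[0.1,-4.5,0,-0.14],[0.1,-4.5,0,-0.14]], grip=6.2, newtons=12)

```text
time: 26.35
eef_pos: [0.556, -0.1628, 0.2027]
tcp_rot: [-0.002, 0.449, 0.894, -0.0]
wrist_force: [0.0, 0.6, 0.4]
grip_width: 0.652
gripper_force: 0.0
```

Emit:
send_rows(rows=[[0.1,-4.5,-2,-0.14],[0.1,-4.5,-3,-0.14],[0,-3.8,-3,-0.14],[0,0,-2,-0.14],[0,0,0,-0.03],[0,0,0,0]])

```text
time: 26.95
eef_pos: [0.5583, -0.2852, 0.1057]
tcp_rot: [-0.002, 0.686, 0.727, -0.0]
wrist_force: [0.5, 1.0, 0.8]
grip_width: 0.65
gripper_force: 0.0
```

```bash
python3 - <<'E'
from h import *
tool(); im,K=snap('wrist')
for p in pink(im,K,amin=60): print('dish',*p)
E
```

```text
t 26.95 tcp [ 0.5583 -0.2852  0.1057] y-axis yaw 0.058 zdir [-0.003  0.002 -1.   ] q [-0.56  0.19  1.81  0.    1.14 -0.62] F [0.5 1.  0.8] w 61.9 gf 0.0
dish [204.8 207.1] 1218 [ 0.4858 -0.2577]
dish [322.1 259.5] 1077 [ 0.5615 -0.2882]
dish [120.5 312.1] 657 [ 0.4263 -0.3345]
```

Emit:
send_rows(rows=[[0.3,-0.3,-3,0],[0,0,-3,0],[0,0,-1.6,0],[0,0,0,0],[0,0,0,0]])

```text
time: 27.5
eef_pos: [0.563, -0.2889, 0.0325]
tcp_rot: [0.001, 0.687, 0.727, 0.0]
wrist_force: [0.9, 0.5, -0.3]
grip_width: 0.654
gripper_force: 0.0
```

Emit:
send_rows(rows=[[0,0,0,0],[0,0,0,0],[0,0,0,0],[0,0,0,0],[0,0,0,0],[0,0,1,0],[0,0,4,0],[0,0,4.5,0]], grip=2.5)

```text
time: 28.3
eef_pos: [0.5606, -0.288, 0.1251]
tcp_rot: [-0.003, 0.687, 0.727, -0.001]
wrist_force: [0.7, 0.2, 0.5]
grip_width: 0.412
gripper_force: 12.0
```

Emit:
send_rows(rows=[[0,0,4.5,0],[0,0,3,0],[0.7,4.5,0,0],[0.7,4.5,0,0],[0.7,4.5,0,0],[0.7,4.5,0,0],[0.7,4.5,0,0],[0.7,4.5,0,0]])

```text
time: 29.1
eef_pos: [0.6041, -0.0172, 0.2017]
tcp_rot: [0.0, 0.687, 0.727, 0.0]
wrist_force: [0.3, -1.0, -0.5]
grip_width: 0.416
gripper_force: 12.0
```

```bash
python3 - <<'E'
from h import *
tool()
E
```

```text
t 29.1 tcp [ 0.6041 -0.0172  0.2017] y-axis yaw 0.056 zdir [ 0. -0. -1.] q [-0.12  0.05  1.79  0.    1.3  -0.17] F [ 0.3 -1.  -0.5] w 39.6 gf 12.0
```

Emit:
send_rows(rows=[[0.6,4.2,0,0],[0.8,4.2,0,0],[0.9,4.1,0,0],[0.1,0,-3,0],[0,0,-3,0],[0,0,-2.5,0],[0,0,-0.8,0],[0,0,0,0]])

```text
time: 29.9
eef_pos: [0.6274, 0.1059, 0.1072]
tcp_rot: [-0.001, 0.687, 0.727, -0.001]
wrist_force: [0.2, -0.3, 0.3]
grip_width: 0.415
gripper_force: 12.0
```

```bash
python3 - <<'E'
from h import *
tool()
E
```

```text
t 29.9 tcp [0.6274 0.1059 0.1072] y-axis yaw 0.056 zdir [-0.003 -0.    -1.   ] q [0.08 0.21 1.79 0.   1.15 0.03] F [ 0.2 -0.3  0.3] w 39.4 gf 12.0
```

Emit:
send_rows(rows=[[0,0,-0.1,0],[0,0,0,0],[0,0,0,0],[0,0,0,0],[0,0,1,0],[0,0,3,0],[0,0,4,0],[0,0,2,0]], grip=4.9)

```text
time: 30.7
eef_pos: [0.6298, 0.1062, 0.2124]
tcp_rot: [0.002, 0.687, 0.727, 0.002]
wrist_force: [0.7, -0.2, 0.8]
grip_width: 0.518
gripper_force: 0.0
```

Emit:
send_rows(rows=[[-1.6,-4,0,0],[-1.6,-4,0,0],[-1.6,-4,0,0],[-1.6,-4,0,0],[-1.6,-4,0,0],[-1.6,-4,0,0],[-1.6,-4,-2,0],[-1.5,-4,-4,0]], grip=6.2)

```text
time: 31.5
eef_pos: [0.5048, -0.2112, 0.157]
tcp_rot: [0.004, 0.687, 0.726, 0.001]
wrist_force: [1.5, -0.7, -0.3]
grip_width: 0.65
gripper_force: 0.0
```

Emit:
send_rows(rows=[[-1.3,-4,-4,0],[0,0,0,0],[0,0,0,0]])

```text
time: 31.8
eef_pos: [0.4918, -0.243, 0.1186]
tcp_rot: [-0.001, 0.688, 0.726, 0.0]
wrist_force: [-0.4, -0.2, 0.5]
grip_width: 0.652
gripper_force: 0.0
```

```bash
python3 - <<'E'
from h import *
tool(); im,K=snap('wrist')
for p in pink(im,K,amin=60): print('dish',*p)
im,K=snap('scene')
for p in pink(im,K,.088): print('scene ch',*p)
E
```

```text
t 31.8 tcp [ 0.4918 -0.243   0.1186] y-axis yaw 0.054 zdir [-0.001  0.001 -1.   ] q [-0.56  0.01  1.98  0.    1.15 -0.61] F [-0.4 -0.2  0.5] w 62.0 gf 0.0
dish [308.3 268.3] 932 [ 0.4865 -0.2579]
scene ch [365.7 238. ] 37 [0.6279 0.1071]
scene ch [209.5 307.2] 65 [ 0.5456 -0.2958]
scene ch [165.  311.6] 69 [ 0.4908 -0.3691]
```

Emit:
send_rows(rows=[[-0.3,-0.8,-3,0],[-0.2,-0.7,-3,0],[0,0,-2.8,0],[0,0,0,0],[0,0,0,0]])

```text
time: 32.4
eef_pos: [0.4886, -0.2573, 0.0323]
tcp_rot: [0.001, 0.686, 0.727, 0.0]
wrist_force: [0.4, -0.4, 0.5]
grip_width: 0.653
gripper_force: 0.0
```

Emit:
send_rows(rows=[[0,0,0,0],[0,0,0,0],[0,0,0,0],[0,0,0,0],[0,0,0,0],[0,0,1,0],[0,0,4,0],[0,0,4.5,0]], grip=2.5)

```text
time: 33.2
eef_pos: [0.4856, -0.2567, 0.1248]
tcp_rot: [-0.002, 0.687, 0.727, -0.0]
wrist_force: [-0.3, -0.2, -0.5]
grip_width: 0.413
gripper_force: 12.0
```

Emit:
send_rows(rows=[[0,0,4.5,0],[0,0,3,0],[0.9,4.2,0,0],[0.9,4.2,0,0],[0.9,4.2,0,0],[0.9,4.2,0,0],[0.9,4.2,0,0],[0.9,4.2,0,0]])

```text
time: 34.0
eef_pos: [0.5411, -0.004, 0.2009]
tcp_rot: [0.0, 0.687, 0.727, -0.0]
wrist_force: [0.7, -0.8, -0.3]
grip_width: 0.414
gripper_force: 12.0
```

```bash
python3 - <<'E'
from h import *
tool()
E
```

```text
t 34.0 tcp [ 0.5411 -0.004   0.2009] y-axis yaw 0.056 zdir [ 0. -0. -1.] q [-0.11 -0.09  1.93 -0.    1.3  -0.16] F [ 0.7 -0.8 -0.3] w 39.4 gf 12.0
```

Emit:
send_rows(rows=[[0.8,3.7,0,0],[0.8,3.7,0,0],[0.7,3.5,0,0],[0,0,-2,0],[0,0,-3,0],[0,0,-3,0],[0,0,-1.4,0],[0,0,0,0]])

```text
time: 34.8
eef_pos: [0.5628, 0.1032, 0.1047]
tcp_rot: [-0.001, 0.687, 0.727, -0.002]
wrist_force: [0.1, 0.3, -0.7]
grip_width: 0.414
gripper_force: 12.0
```

Emit:
send_rows(rows=[[0,0,-0.1,0],[0,0,0,0],[0,0,0,0],[0,0,0,0],[0,0,1,0],[0,0,3,0],[0,0,4,0],[0,0,2,0]], grip=4.9)

```text
time: 35.6
eef_pos: [0.5658, 0.1036, 0.2106]
tcp_rot: [0.002, 0.687, 0.727, 0.002]
wrist_force: [1.0, -0.2, -0.2]
grip_width: 0.516
gripper_force: 0.0
```

Emit:
send_rows(rows=[[-1.3,-4.2,0,0],[-1.3,-4.2,0,0],[-1.3,-4.2,0,0],[-1.3,-4.2,0,0],[-1.3,-4.2,0,0],[-1.3,-4.2,0,0],[-1.3,-4.2,0,0],[-1.3,-4.2,-1,0]], grip=6.2)

```text
time: 36.4
eef_pos: [0.4605, -0.2349, 0.1984]
tcp_rot: [0.002, 0.687, 0.727, 0.001]
wrist_force: [0.4, -0.3, 0.5]
grip_width: 0.651
gripper_force: 0.0
```

Emit:
send_rows(rows=[[-1.3,-4.2,-3,0],[-1.3,-4.2,-3,0],[0,-1,-2,0],[0,0,0,0],[0,0,0,0]])

```text
time: 36.9
eef_pos: [0.436, -0.3214, 0.12]
tcp_rot: [-0.0, 0.687, 0.726, 0.0]
wrist_force: [0.2, -0.0, 1.1]
grip_width: 0.651
gripper_force: 0.0
```

```bash
python3 - <<'E'
from h import *
tool(); im,K=snap('wrist')
for p in pink(im,K,amin=60): print('dish',*p)
im,K=snap('scene')
for p in pink(im,K,.088): print('scene ch',*p)
E
```

```text
t 36.9 tcp [ 0.436  -0.3214  0.12  ] y-axis yaw 0.056 zdir [ 0.  0. -1.] q [-0.73 -0.01  2.    0.    1.15 -0.79] F [ 0.2 -0.   1.1] w 61.9 gf 0.0
dish [303.6 268.9] 941 [ 0.4275 -0.3376]
scene ch [345.4 226.9] 34 [0.5653 0.103 ]
scene ch [365.7 238. ] 37 [0.6279 0.1071]
scene ch [164.9 311.6] 69 [ 0.4907 -0.3692]
```

Two dishes are in. Now the third: Δ (-0.85, -1.6, -9.0) cm.

Emit:
send_rows(rows=[[-0.5,-0.8,-3,0],[-0.4,-0.8,-3,0],[0,0,-2.9,0],[0,0,0,0],[0,0,0,0]])

```text
time: 37.5
eef_pos: [0.4278, -0.3372, 0.0316]
tcp_rot: [0.001, 0.687, 0.727, 0.0]
wrist_force: [0.6, 0.3, 0.3]
grip_width: 0.655
gripper_force: 0.0
```

Emit:
send_rows(rows=[[0,0,0,0],[0,0,0,0],[0,0,0,0],[0,0,0,0],[0,0,0,0],[0,0,1,0],[0,0,4,0],[0,0,4.5,0]], grip=2.5)

```text
time: 38.3
eef_pos: [0.4254, -0.3364, 0.1245]
tcp_rot: [-0.002, 0.687, 0.727, -0.0]
wrist_force: [0.4, -0.5, 0.0]
grip_width: 0.419
gripper_force: 12.0
```

Emit:
send_rows(rows=[[0,0,4.5,0],[0,0,3,0],[0.7,4.4,0,0],[0.7,4.4,0,0],[0.7,4.4,0,0],[0.7,4.4,0,0],[0.7,4.4,0,0],[0.7,4.4,0,0]])

```text
time: 39.1
eef_pos: [0.4686, -0.0719, 0.2007]
tcp_rot: [0.0, 0.687, 0.726, 0.0]
wrist_force: [1.4, -0.0, 0.1]
grip_width: 0.414
gripper_force: 12.0
```

Emit:
send_rows(rows=[[0.7,4.4,0,0],[0.7,4.4,0,0],[0,0,0,0]])

```text
time: 39.4
eef_pos: [0.4828, 0.0185, 0.2007]
tcp_rot: [-0.0, 0.685, 0.729, 0.001]
wrist_force: [0.2, -0.2, 0.2]
grip_width: 0.417
gripper_force: 12.0
```

```bash
python3 - <<'E'
from h import *
tool()
E
```

```text
t 39.4 tcp [0.4828 0.0185 0.2007] y-axis yaw 0.062 zdir [ 0.     0.001 -1.   ] q [-0.07 -0.23  2.05  0.    1.31 -0.14] F [ 0.2 -0.2  0.2] w 39.7 gf 12.0
```

Emit:
send_rows(rows=[[0.8,4,0,0],[0.8,4.2,0,0],[0,0,-2,0],[0,0,-3,0],[0,0,-3,0],[0,0,-1.4,0],[0,0,0,0],[0,0,0,0]])

```text
time: 40.2
eef_pos: [0.4995, 0.096, 0.1072]
tcp_rot: [0.0, 0.687, 0.726, 0.0]
wrist_force: [-0.1, -0.1, 0.1]
grip_width: 0.415
gripper_force: 12.0
```

Emit:
send_rows(rows=[[0,0,-0.1,0],[0,0,0,0],[0,0,0,0],[0,0,0,0],[0,0,1,0],[0,0,3,0],[0,0,4,0],[0,0,3,0]], grip=4.8)

```text
time: 41.0
eef_pos: [0.4993, 0.0966, 0.2184]
tcp_rot: [0.001, 0.687, 0.727, 0.001]
wrist_force: [0.7, 0.3, -0.2]
grip_width: 0.506
gripper_force: 0.0
```

Emit:
send_rows(rows=[[-1,-3,1,0],[-2,-4,1,0],[-2,-4,0,0],[0,0,0,0]])

```text
time: 41.4
eef_pos: [0.4477, -0.0166, 0.2367]
tcp_rot: [0.001, 0.689, 0.725, 0.0]
wrist_force: [0.4, -0.1, -0.1]
grip_width: 0.505
gripper_force: 0.0
```

```bash
python3 - <<'E'
from h import *
np.set_printoptions(precision=3,suppress=True)
tool(); im,K=snap('scene','s9')
for p in pink(im,K,.088): print('scene ch',*p)
for p in bluecap(im,K,.088):
    if p[0][1]<270: print('cap',*p)
d=ctrl.cut_out('scene','door')[0]; im,Kt=snap('top'); dt=ctrl.cut_out('top','door')[0]
# fit door angle by mask overlap
from scipy.optimize import minimize_scalar
c=np.array([.5604,.1625]); u=np.array([.9984,.0564]); v=np.array([-.0564,.9984])
def pts(a):
    P=[]
    for x in(-.125,.125):
        for r in(.005,.222):
            for n in(.001,.021):
                y=.115-r*np.cos(a)+n*np.sin(a); z=.12+r*np.sin(a)+n*np.cos(a)
                w=c+x*u+y*v; P.append([*w,z])
    return np.array(P)
for KK,m in((K,d['mask']),(Kt,dt['mask'])):
    best=[]
    for a in np.arange(1.5,2.1,.02):
        h=cv2.convexHull(proj(KK,pts(a)).astype(np.float32)).astype(np.int32); g=np.zeros((480,640),np.uint8); cv2.fillConvexPoly(g,h,1)
        best.append(((g&m).sum()/(g|m).sum(),round(a,2)))
    print(sorted(best)[-3:])
for cam,KK in(('scene',K),('top',Kt)):
  for q,z in(('oil',.05),('tip_box',.067)):
    for e in ctrl.cut_out(cam,q): print(cam,q,round(e['confidence'],2),e['location'],at_z(KK,e['location'],z)[0])
print(pts(1.8))
E
```

```text
t 41.4 tcp [ 0.448 -0.017  0.237] y-axis yaw 0.051 zdir [ 0.002 -0.002 -1.   ] q [-0.16 -0.34  2.08 -0.    1.4  -0.21] F [ 0.4 -0.1 -0.1] w 48.0 gf 0.0
scene ch [325.3 216.2] 26 [0.501 0.098]
scene ch [345.4 226.9] 34 [0.565 0.103]
scene ch [365.7 238. ] 37 [0.628 0.107]
cap [377.5 218.2] 47 [0.598 0.186]
[(np.float64(0.9536897590361446), np.float64(1.7)), (np.float64(0.9564237415477085), np.float64(1.72)), (np.float64(0.9566791510611735), np.float64(1.74))]
[(np.float64(0.9021199072540577), np.float64(1.78)), (np.float64(0.9243169862548787), np.float64(1.76)), (np.float64(0.9374021909233177), np.float64(1.74))]
scene oil 0.49 [444.0, 191.6] [0.622 0.447 0.05 ]
top tip_box 0.68 [136.1, 304.4] [0.422 0.446 0.067]
[[0.429 0.272 0.125]
 [0.428 0.292 0.12 ]
 [0.426 0.322 0.336]
 [0.425 0.341 0.331]
 [0.679 0.286 0.125]
 [0.677 0.306 0.12 ]
 [0.676 0.336 0.336]
 [0.675 0.355 0.331]]
```

View pics/s9.png

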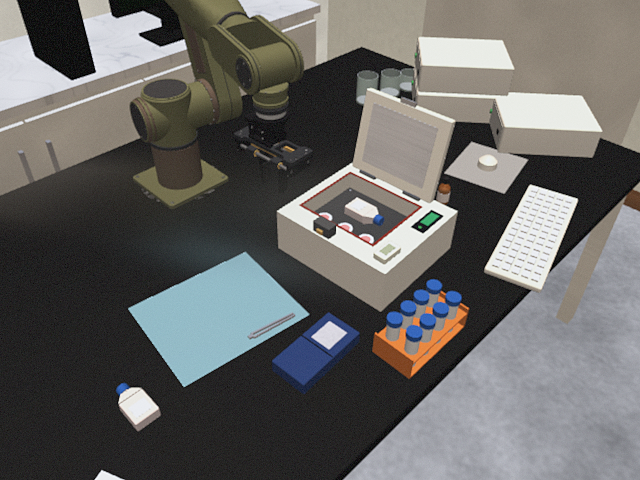

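All three dishes show inside the chamber at about (325,216), (345,227) and (366,238), next to the flask at (365,210). The mat holds only the forceps. The door stands at about 1.74 rad, so I'll go over it with the fingers shut.

Emit:
send_rows(rows=[[0,0,4.5,0],[0,0,5,0],[0,0,5,0],[0,0,5,0],[1,4,0,0],[1,4.5,0,0],[1,4.5,0,0],[1,4.5,0,0]], grip=0, newtons=20)

```text
time: 42.6
eef_pos: [0.489, 0.164, 0.4303]
tcp_rot: [0.0, 0.687, 0.727, 0.0]
wrist_force: [1.1, -0.6, -0.6]
grip_width: 0.005
gripper_force: 0.0
```

Emit:
send_rows(rows=[[1,4.5,0,0],[1,4.5,0,0],[1,4.5,0,0],[1,4.5,0,0],[1,4.5,0,0],[1,4.5,0,0],[0,0,0,0],[0,0,0,0]])

```text
time: 43.4
eef_pos: [0.5484, 0.4332, 0.4283]
tcp_rot: [-0.0, 0.686, 0.728, -0.002]
wrist_force: [0.5, 0.3, 1.1]
grip_width: 0.003
gripper_force: 0.0
```

```bash
python3 - <<'E'
from h import *
tool()
E
```

```text
t 43.4 tcp [0.5484 0.4332 0.4283] y-axis yaw 0.059 zdir [-0.002 -0.002 -1.   ] q [ 0.59  0.19  1.27 -0.    1.69  0.53] F [0.5 0.3 1.1] w 0.3 gf 0.0
```

Emit:
send_rows(rows=[[0,0,-4,0],[0,0,-4,0],[0,0,-1.8,0],[0,0,0,0],[0,-3,0,0],[0,-3,0,0],[0,-1,0,0],[0,-1,0,0]])

```text
time: 44.2
eef_pos: [0.5496, 0.3519, 0.3358]
tcp_rot: [-0.0, 0.687, 0.726, 0.003]
wrist_force: [0.6, 5.5, 4.0]
grip_width: 0.004
gripper_force: 2.9
```

Emit:
send_rows(rows=[[0,-1,0.1,0],[0,-1,0.2,0],[0.1,-1,0.2,0],[0,-1,0.2,0],[0,-1,0.2,0],[0.1,-1,0,0]])

```text
time: 44.8
eef_pos: [0.5508, 0.2912, 0.3421]
tcp_rot: [-0.0, 0.687, 0.727, 0.001]
wrist_force: [0.0, 4.2, 4.2]
grip_width: 0.007
gripper_force: 2.2
```

```bash
python3 - <<'E'
from h import *
tool()
E
```

```text
t 44.8 tcp [0.5508 0.2912 0.3421] y-axis yaw 0.056 zdir [ 0.001  0.001 -1.   ] q [0.4  0.02 1.59 0.   1.53 0.34] F [0.  4.2 4.2] w 0.6 gf 2.2
```

Emit:
send_rows(rows=[[0,-1.2,-0.1,0],[0,-1.2,-0.1,0],[0.1,-1.2,-0.2,0],[0,-1.4,-0.4,0],[0.1,-1.4,-0.4,0],[0,-1.4,-0.5,0],[0.1,-1.4,-0.5,0],[0,0,0,0]])

```text
time: 45.6
eef_pos: [0.553, 0.197, 0.3169]
tcp_rot: [-0.001, 0.688, 0.726, -0.002]
wrist_force: [0.2, -0.4, -0.4]
grip_width: 0.003
gripper_force: 0.0
```

Emit:
send_rows(rows=[[0.1,-1.2,-0.7,0],[0,-1.2,-0.8,0],[0.1,-1.2,-0.9,0],[0,-1.2,-1,0],[0,-0.9,-1.1,0],[0.1,-0.9,-1.1,0],[0,-0.9,-1.2,0],[0,-0.9,-1.3,0]])

```text
time: 46.4
eef_pos: [0.5569, 0.1148, 0.2373]
tcp_rot: [0.0, 0.687, 0.727, 0.0]
wrist_force: [0.7, 0.7, 1.1]
grip_width: 0.005
gripper_force: 0.6
```

```bash
python3 - <<'E'
from h import *
tool()
E
```

```text
t 46.4 tcp [0.5569 0.1148 0.2373] y-axis yaw 0.056 zdir [ 0.  0. -1.] q [ 0.11 -0.05  1.84  0.    1.36  0.05] F [0.7 0.7 1.1] w 0.4 gf 0.6
```

Emit:
send_rows(rows=[[0,-0.5,-1.1,0],[0,-0.5,-1.1,0],[0,-0.4,-1.1,0],[0,-0.3,-1,0],[0,-0.2,-0.8,0],[0,-0.1,-0.7,0],[0,-0.1,-0.3,0]])

```text
time: 47.1
eef_pos: [0.5565, 0.0948, 0.1771]
tcp_rot: [-0.001, 0.687, 0.727, -0.0]
wrist_force: [-4.6, 3.0, 10.6]
grip_width: 0.004
gripper_force: 5.0
```

Emit:
send_rows(rows=[[0,0,-0.2,0],[0,0,-0.2,0],[0,0,-0.2,0],[0,0,-0.2,0],[0,0,0,0]])

```text
time: 47.6
eef_pos: [0.5566, 0.0943, 0.1729]
tcp_rot: [0.0, 0.687, 0.727, -0.001]
wrist_force: [-9.8, -1.7, 16.4]
grip_width: 0.006
gripper_force: 8.0
```

```bash
python3 - <<'E'
from h import *
tool()
E
```

```text
t 47.6 tcp [0.5566 0.0943 0.1729] y-axis yaw 0.056 zdir [-0.001 -0.001 -1.   ] q [ 0.07 -0.01  1.91 -0.    1.25  0.02] F [-9.8 -1.7 16.4] w 0.6 gf 8.0
```

Emit:
send_rows(rows=[[0,0,-0.2,0],[0,0,-0.2,0],[0,0,-0.2,0],[0,0,0,0]])

```text
time: 48.0
eef_pos: [0.5577, 0.0944, 0.1661]
tcp_rot: [0.001, 0.687, 0.727, 0.001]
wrist_force: [-3.7, -1.2, 13.5]
grip_width: 0.005
gripper_force: 6.7
```

```bash
python3 - <<'E'
from h import *
tool()
E
```

```text
t 48.0 tcp [0.5577 0.0944 0.1661] y-axis yaw 0.056 zdir [ 0.002 -0.    -1.   ] q [ 0.07 -0.    1.91 -0.    1.23  0.02] F [-3.7 -1.2 13.5] w 0.4 gf 6.7
```

Emit:
send_rows(rows=[[0,0,-0.2,0],[0,0,-0.1,0],[0,0,0,0],[0,0,0,0]])

```text
time: 48.4
eef_pos: [0.5578, 0.0945, 0.166]
tcp_rot: [0.001, 0.687, 0.727, 0.0]
wrist_force: [-10.9, -2.3, 26.3]
grip_width: 0.007
gripper_force: 12.8
```

Emit:
send_rows(rows=[[0,0,1,0],[0,0,3,0],[-2,0,4,0],[-4,-2,4,0],[-4,-2,0,0],[-2,-2,0,0],[0,0,0,0],[0,0,0,0]])

```text
time: 49.2
eef_pos: [0.4432, 0.0378, 0.273]
tcp_rot: [-0.0, 0.687, 0.726, 0.0]
wrist_force: [0.0, 0.1, 0.9]
grip_width: 0.003
gripper_force: 0.0
```

```bash
python3 - <<'E'
from h import *
tool(); im,K=snap('scene'); cv2.imwrite('pics/c10.png',cv2.resize(im[140:320,260:470,::-1],None,fx=3.3,fy=3.3,interpolation=2))
c=np.array([.5604,.1625]); u=np.array([.9984,.0564]); v=np.array([-.0564,.9984])
d=ctrl.cut_out('scene','door')[0]; print(d['confidence'],d['mask'].sum())
for a in(0,.03,.06):
    P=[]
    for x in(-.125,.125): 
        y=.115-.222*np.cos(a)+.021*np.sin(a); P.append([*(c+x*u+y*v),.12+.222*np.sin(a)+.021*np.cos(a)])
    print(a,proj(K,P).round(1).tolist())
E
```

```text
t 49.2 tcp [0.4432 0.0378 0.273 ] y-axis yaw 0.055 zdir [-0.     0.001 -1.   ] q [-0.04 -0.37  2.04  0.    1.47 -0.09] F [0.  0.1 0.9] w 0.2 gf 0.0
0.86 5924
0 [[294.4, 197.4], [375.4, 242.1]]
0.03 [[294.6, 195.0], [375.8, 239.7]]
0.06 [[294.8, 192.7], [376.3, 237.2]]
```

View pics/c10.png

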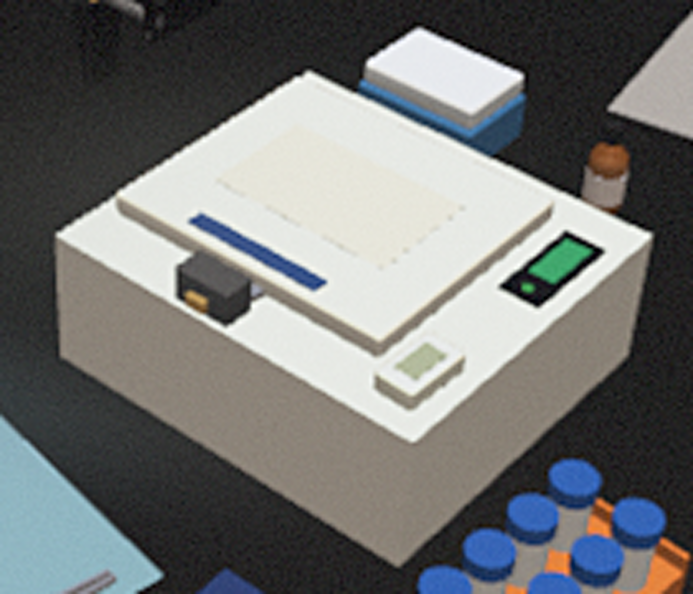

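The door lies flat on the deck. Its near corners, at crop (120,195) and (378,343), match the a=0 projection. The hard stop was felt at tip height 141 mm, so the latch is past, and the robot is clear.

```bash
python3 -c "
from workcell import ctrl
print(ctrl.job_done())"
```

```text
the job is handed in; nothing more can be done
None
```

I've handed the job in: the flask was rocked twice, it and all three dishes are on the chamber floor, and the door is pushed shut. The judge returned no verdict, and I judged the latch by the hard stop at the shut height and a final picture, not by a bolt reading.

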